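Draw the tapped insert out of the die block with the screw-in puller

TASK

Take the T-handled puller from its stand, lower it into the open threaded hole of the insert in the die block, feel for where its two lugs drop in, and screw it in clockwise until its collar sits snug on the face of the insert, without forcing it. Then pull the insert straight up out of its pocket and set it down gently, standing upright, well inside the white tray, with the puller still screwed in, and let go. Leave the plain blanking insert in its pocket and everything else where it is.

Things in the scene. Friction and masses are not known exactly. Their poses are not given: they have to be found in the camera images.
- puller: Steel puller, about 0.2 kg, standing upright in the stand; origin at the centre of its collar's underside, z up its shank. Collar 38 mm across, 6 mm thick, above the origin; 16 mm round shank from there up to the T-handle at z = 70 mm; below, a 16 mm nose down to z = -25.5 mm, its last 8 mm tapered, with two lugs. The same after half a turn.
- handle (a point): Centre of the puller's T-handle, 83 mm above the puller's origin, same axes. The handle is a black flat bar 60 mm long along x, 14 mm thick along y, 26 mm high: grip it across y from above, 30 to 50 N.
- lugs (a point): Point on the puller's axis midway between its two lugs, 13.75 mm below its origin, same axes. The lugs are round pins 5 mm thick sticking out along +x and -x to 13 mm from the axis.
- insert: The tapped insert: steel, 50 mm square, 42 mm high, about 0.3 kg, flush in one of the two pockets; the one with the open round hole. Origin at the centre of its underside, z up. Sprung rubber grips in the pocket hold it: drawing it takes about 7 to 12 N beside the weight until it is 35 mm up, then it comes free.
- mouth (a point): Centre of the insert's top face, 42 mm above its origin, same axes: mouth of the 30 mm hole. Collar height over this face tells the state: about 12 mm = lugs stopped on the flat tops of the flights; about 3 mm = lugs dropped into the gaps; 0 = screwed home.
- thread (a point): On the insert's axis, 7.5 mm below its face, same axes. A coarse two-start right-hand thread, 18 mm free inner width: two facing flights and two 76 degree gaps. Lugs drop in within 0.38 rad of a gap's middle. Which way the gaps face is not measured and may be any angle about z: find it by feel (try every 0.6 rad over half a turn) or sight.
- hole_floor (a point): Floor of the insert's hole, 30 mm below its face. After the drop, turning the puller clockwise (from above) runs the lugs under the flights and draws it down 4.9 mm per rad until the collar sits, 1.0 to 1.8 rad from the drop, and turning stiffens in the next 0.3 rad; then comes a solid stop. 0.2 to 0.3 N m is snug and stays; over 0.5 forces it.
- die_block: Aluminium die block, fixed, 110 mm along x, 190 mm along y, 55 mm high; origin at the centre of its underside, z up. Two square pockets, 42 mm deep with 1 mm play on each side, centred at y = +42 mm and y = -42 mm; the insert is in one, the blank in the other.
- blank: Plain blanking insert, steel, 50 mm square, 42 mm high, flush in the other pocket, with a closed top that has only a shallow slot mark; origin at the centre of its underside. To be left alone.
- stand: White puller stand, fixed, 70 by 70 mm, 45 mm high, with a 31 mm upright hole through it in which the puller hangs by its collar; origin at the centre of its underside.
- tray: White open parts tray, fixed, 150 by 150 mm outside, walls 5 mm thick and 22 mm high; origin at the centre of its underside, its inner floor at z = 5 mm.
- squeeze_bottle: Bystander: white squeeze bottle, 60 mm across, 160 mm tall; origin at the centre of its underside.
- sticker_roll: Bystander: roll of paper stickers standing on its flat end, 90 mm across, 35 mm high; origin at the centre of its underside.
- tin_a: Bystander: flat white compact tin, 68 mm across, 16 mm high; origin at the centre of its underside.
- tin_b: Bystander: flat white compact tin, 68 mm across, 16 mm high; origin at the centre of its underside.
- tin_c: Bystander: flat white compact tin, 68 mm across, 16 mm high; origin at the centre of its underside.
- powder_disc: Bystander: pressed powder disc, 60 mm across, 8 mm thick; origin at the centre of its underside.
Things that resemble listed ones, but are neither listed nor needed, are in the scene too. What is shaped like the puller but purple or yellow is not meant.

How it is judged:
By the outcome, as a careful person would: the job done as asked, in the order asked, and still so for the second after the job is handed in, with the robot touching nothing.
It also fails if it takes over 67 s, if anything falls off the work surface, if the arm or the gripper's body presses on something with over 40 N, if the wrist force passes 120 N, or if a joint passes its speed limit or range.

ROBOT

A 6-joint arm with a two-finger parallel gripper is mounted at the origin on the work surface. World frame = base frame: x ahead of the robot, y to its left, z up, the work surface at z = 0. Lengths are in m, angles in rad, forces in N, time in s.
With the tool pointing down it reaches from about 0.275 to 0.975 m from the base axis. Payload 8.4 kg.
Tool frame: the origin (TCP) lies midway between the tips of the shut fingers; the grasp point (between the pads) lies 19 mm behind it (robot.tcp_to_grasp is the z of the grasp point in the tool frame, in m); z points along the fingers, y is the line along which they close (so a half turn about z gives the same grasp; the last joint's range is limited). The gripper opens to 92 mm and grips with 3 to 60 N. Pads are 20 mm wide; open, the fingers measure 128 mm over their backs; the gripper's body (75 mm by 189 mm) begins 69 mm behind the grasp point.
Start: joints at [1.252, 0.353, 1.633, -0, 1.155, -0.002], TCP at [0.195, 0.594, 0.215] pointing down, gripper open.
Joint ranges: [-2.63, 2.63], [-0.92, 2.1], [0.06, 2.66], [-1.3, 4.44], [0, 2.69], [-3.02, 3.02]. Speed limits (rad/s): [2.22, 2.22, 2.79, 3.14, 3.14, 3.14].

INTERFACE

Orientations are given as a rotation vector (axis times angle).
In Python, from rig import get_state, vision, workorder, robot gives the robot as it stands. The module is installed in compiled form; this text tells all that it offers.
- The arm moves only by the tool servo_tool, never from a script. Its arguments are lists of equal length, an entry for each row: "offset": the shift along the tool's x, y, z in mm, a list of three; "angular": the turn, a rotation vector about the tool's x, y, z in rad, a list of three; "grip": the opening, from -1 (shut) to 1 (fully open). In form: {"offset": [[x, y, z], ...], "angular": [[wx, wy, wz], ...], "grip": [grip, ...]}. A call has exactly 10 rows; each row shifts and turns the commanded pose from where the row before left it, along the tool's axes as they then stand; what a row does not reach is not made up. A row lasts 1/10 s, in which the tool goes at most 50 mm and 8.59 degrees, less where a joint would pass 70% of its speed; a pose out of reach is approached as far as the arm can. A call with a gripper value outside its range is refused whole. The fingers move at their own pace and stop on an object; "grip_force" is the grip in N (left out, the last holds). Time passes only in rows, so rows that do not move let the fingers close, or fill a call up. It gives the time, the measured TCP pose, the force, the opening and the grip force at its end, in the units of the state.
- get_state(): the state, without advancing time (a new reading comes with each control period).
- vision.capture(name): name is "scene" or "top"; returns the picture (400x640x3 uint8, red, green, blue); there is no depth.
- vision.camera_info(name): a dict with "fx", "fy", "cx", "cy" (pixels), "R" (3x3) and "t" (3): a world point X has camera coordinates R X + t. Camera axes: x right, y down, z forward; pixel columns grow to the right and rows downward; lengths in m; the calibration is good to about 2 mm. A picture is of the moment at which its call begins. camera_info takes no time and is no camera call.
- workorder.job_done(): hands the job in; it is judged then, once.
Trained networks look in the newest picture that a camera, given by its name, has taken for a name from the list of things; names that differ only in an ending like _2 or _b are one class to them, and where a whole thing is asked for, a point or a joint stands for the part that bears it (a point fixed in the world has none). Each returns a list of dicts, best first, with "score" (0 to 1); they miss things now and then, are a little off and sometimes report something else, mostly with a low value. They report only what shows in the picture. A call takes as long as a camera call. They do not tell look-alikes from the thing itself.
- vision.spot_in(target, camera): "position" ([row, column] as shares, 0 to 1, of the picture: columns of its width, rows of its height, amid what is visible of it).
- vision.masks_of(target, camera): "pixels" (400x640 bool, what is visible of it) and "position" ([row, column] as shares, 0 to 1, of the picture: columns of its width, rows of its height, amid what is visible of it).
- vision.pinpoint(target, camera): "position" ([row, column] as shares, 0 to 1, of the picture: columns of its width, rows of its height: a listed point, or the origin of a listed thing).
The state is a dict: "t": time; "joint_positions": joint angles; "joint_vel": joint speeds; "tau": joint torques, N m; "ee_pos": TCP position; "tcp_rot": TCP orientation; "wrist_force": force on the tool from outside, world axes, zero at the start; "wrist_torque": the same for the moment, N m; "finger_gap": opening from 0.0 (shut) to 1.0 (fully open); "finger_force": force on a finger pad.
Only numpy, scipy, OpenCV 4.12 (cv2) and the standard library are available. Lean on these libraries where they do the work, as an engineer would, in place of code of your own. Each camera call takes 0.05 s, during which the arm holds its last target. There are 200 camera calls.

## Working session

There is one attempt and no reset: what is moved stays moved. The work goes in short steps, Python scripts to look and compute and a tool call to move; the robot and the scene stay as the last step left them, time stands still between calls to the robot, and variables do not carry over. Pictures are saved under pics/ and viewed, at most 10 in all, crops included, and the job is handed in when it is done.

Besides the shell and the picture viewer there is one more tool, called after ">>>" by a JSON object that holds its "name" and its "arguments", one argument or row to a line. servo_tool: Moves the arm, as the interface text tells. Its arguments: {"type":"object","properties":{"offset":{"type":"array"},"angular":{"type":"array"},"grip":{"type":"array"},"grip_force":{"type":"number"}},"required":["offset","angular","grip"]}

```bash
mkdir -p pics
cat > h.py <<'E'
import numpy as np, cv2
from rig import get_state, vision, workorder, robot
from scipy.spatial.transform import Rotation as Ro
def ray(cam,pos):
    c=vision.camera_info(cam);R=np.array(c["R"]);t=np.array(c["t"])
    u=pos[1]*640;v=pos[0]*400
    return -R.T@t, R.T@np.array([(u-c["cx"])/c["fx"],(v-c["cy"])/c["fy"],1])
def atz(cam,pos,z):
    o,d=ray(cam,pos); return o+d*(z-o[2])/d[2]
def tri(p1,p2):
    (o1,d1),(o2,d2)=ray("scene",p1),ray("top",p2)
    A=np.stack([d1,-d2],1); s=np.linalg.lstsq(A,o2-o1,rcond=None)[0]
    a=o1+d1*s[0];b=o2+d2*s[1]; return (a+b)/2,np.linalg.norm(a-b)
def proj(cam,X):
    c=vision.camera_info(cam);p=np.array(c["R"])@X+np.array(c["t"]);return np.array([c["fx"]*p[0]/p[2]+c["cx"],c["fy"]*p[1]/p[2]+c["cy"]])
def st():
    s=get_state(); 
    for k in("t","joint_positions","ee_pos","tcp_rot","wrist_force","wrist_torque","finger_gap","finger_force"): print(k,np.round(s[k],4))
E
cat > a.py <<'E'
from h import *
ims={c:vision.capture(c) for c in("scene","top")}
cv2.imwrite("pics/a.png",cv2.cvtColor(np.vstack([ims["scene"],ims["top"]]),cv2.COLOR_RGB2BGR)[:, :])
for c in ims: cv2.imwrite(f"pics/{c}.png",cv2.cvtColor(ims[c],cv2.COLOR_RGB2BGR))
st(); print(robot.tcp_to_grasp)
for n in ("handle","puller","mouth","die_block","blank","tray","stand"):
    for c in ims:
        for r in vision.pinpoint(n,c)[:4]:
            p=r["position"];print(n,c,round(r["score"],2),np.round([p[1]*640,p[0]*400],1))
for c in ims:
    print(c,np.round(ray(c,[.5,.5]),3))
E
python3 a.py
```

```text
t 0.1
joint_positions [ 1.2516  0.3536  1.634   0.      1.1552 -0.0024]
ee_pos [0.1946 0.5935 0.2139]
tcp_rot [-4.9550e-01 -3.1021e+00  1.9000e-03]
wrist_force [-0.3127  0.1734  0.548 ]
wrist_torque [ 0.0351 -0.0378 -0.0204]
finger_gap 1.0004
finger_force 0.0
-0.0187
handle scene 0.72 [275.4 114.3]
handle scene 0.71 [261.3 133.4]
handle scene 0.67 [234.8 119.8]
handle scene 0.53 [299.7 140.8]
handle top 0.78 [413.7 205.3]
handle top 0.74 [403.2 240.2]
handle top 0.67 [409.4 288. ]
handle top 0.67 [445.6 250.7]
puller scene 0.8 [239.6 172.6]
puller scene 0.79 [275.9 129.7]
puller scene 0.77 [239.8 139.4]
puller scene 0.75 [367.4 182.5]
puller top 0.74 [398.1 242.9]
puller top 0.73 [402.8 210.1]
puller top 0.69 [354.4 258.9]
puller top 0.68 [302.7 186.1]
mouth scene 0.71 [316.7 220.3]
mouth top 0.78 [303.5 185.2]
die_block scene 0.72 [328.6 228.9]
die_block top 0.81 [289.  190.3]
blank scene 0.68 [347.2 231.8]
blank scene 0.59 [313.3 228.8]
blank top 0.85 [274. 196.]
blank top 0.34 [281.5 144.3]
blank top 0.29 [402.8 240.6]
tray scene 0.83 [424.9 241.8]
tray top 0.59 [192.3 222.3]
tray top 0.26 [301.3 187.2]
stand scene 0.7 [265.9 160. ]
stand top 0.97 [392.6 245.3]
scene [[ 1.154  0.237  1.096]
 [-0.473 -0.227 -0.851]]
top [[ 0.402 -0.037  1.074]
 [ 0.191 -0.035 -0.981]]
```

View pics/scene.png

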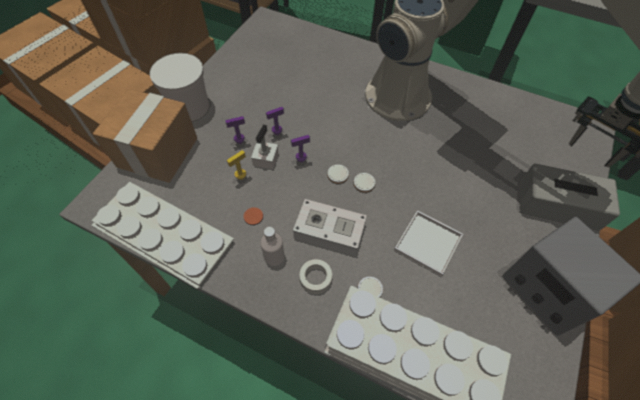

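View pics/top.png

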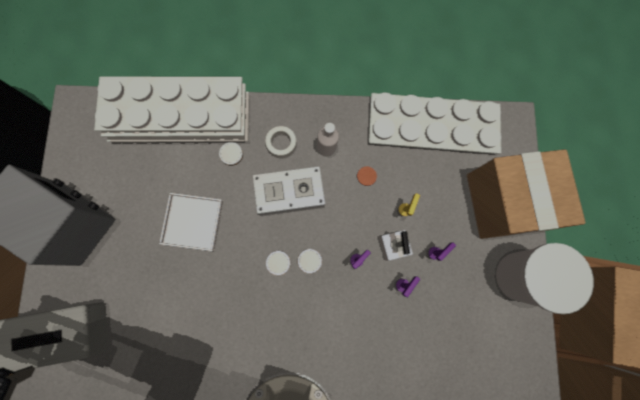

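The black-handled puller in the white stand is at scene (262,138) and top (403,241). The purple ones are at scene (236,128), (276,120) and (301,148), and the yellow one at (238,163). Only the black one stands in the white stand and has a black bar. The tapped insert is at scene (316,219) and top (303,187). I'll enlarge both to confirm.

```bash
cat > b.py <<'E'
from h import *
s=cv2.imread("pics/scene.png");t=cv2.imread("pics/top.png")
def crop(i,u,v,w=50,h=38): return cv2.resize(i[v-h//2:v+h//2,u-w//2:u+w//2],None,fx=8,fy=8,interpolation=cv2.INTER_CUBIC)
cv2.imwrite("pics/c1.png",np.vstack([np.hstack([crop(s,264,146),crop(t,399,244)]),np.hstack([crop(s,320,220),crop(t,297,189)])]))
import numpy as np
def tr(n,a,b): 
    X,e=tri([a[1]/400,a[0]/640],[b[1]/400,b[0]/640]);print(n,np.round(X,4),"gap",round(e,4),"r",round(np.hypot(*X[:2]),3))
tr("handle",(261.3,133.4),(403.2,240.2))
tr("mouth",(316.7,220.3),(303.5,185.2))
for n in("handle","mouth","blank","tray","stand","thread","insert","lugs","die_block"):
    for c in("scene","top"):
        for m in vision.masks_of(n,c)[:2]:
            k=m["pixels"];v,u=np.nonzero(k);print(n,c,round(m["score"],2),k.sum(),u.mean().round(2),v.mean().round(2),u.min(),u.max(),v.min(),v.max())
for c in("scene","top"):print(c,vision.camera_info(c)["fx"],vision.camera_info(c)["cx"],vision.camera_info(c)["cy"],vision.camera_info(c)["R"])
E
python3 b.py
```

```text
handle [ 0.4863 -0.2863  0.1355] gap 0.0017 r 0.564
mouth [ 0.6414 -0.0222  0.0534] gap 0.0053 r 0.642
handle scene 0.8 271 275.25 118.97 266 283 107 134
handle scene 0.77 246 300.32 147.0 292 309 135 161
handle top 0.85 261 401.1 242.88 392 408 231 253
handle top 0.74 291 408.54 206.06 398 419 193 216
mouth scene 0.72 258 315.21 218.83 306 324 210 227
mouth scene 0.15 346 363.57 182.27 353 374 173 192
mouth top 0.67 304 303.19 187.68 295 312 178 197
mouth top 0.31 2216 287.37 191.37 253 323 167 215
blank scene 0.58 279 343.52 227.14 334 353 218 236
blank top 0.7 313 273.41 191.26 264 283 182 201
tray scene 0.74 2524 427.94 242.68 394 461 211 275
tray top 0.64 2816 190.94 221.8 160 221 193 250
tray top 0.43 455 230.34 153.69 218 242 142 165
stand scene 0.83 488 264.98 156.15 251 277 142 168
stand top 0.57 371 388.89 247.35 379 402 233 260
thread scene 0.79 270 315.77 218.69 306 325 210 227
thread scene 0.66 291 337.44 173.58 328 347 165 182
thread top 0.66 310 302.82 187.39 293 312 178 197
insert scene 0.47 684 315.22 275.93 299 331 259 293
insert top 0.69 282 302.67 186.59 294 311 178 195
insert top 0.38 543 280.52 141.85 265 295 126 157
lugs scene 0.73 240 262.0 140.99 255 269 125 154
lugs scene 0.58 227 274.99 119.48 267 282 108 134
lugs top 0.83 282 406.71 285.29 396 419 276 296
lugs top 0.73 229 358.88 258.37 350 370 249 268
die_block scene 0.87 2365 328.25 227.74 292 365 199 255
die_block scene 0.22 213 261.88 140.83 256 268 126 154
die_block top 0.83 2031 288.0 191.64 254 323 167 215
scene 409.5434496024272 318.9070001044574 198.36818438065035 [[-0.44662798  0.89469911  0.00607874]
 [ 0.75842288  0.38218673 -0.52794701]
 [-0.47467693 -0.23118565 -0.84925556]]
top 368.29922280425075 317.79225565346144 203.57272288663225 [[ 0.02230734 -0.99919312  0.0333991 ]
 [-0.98316679 -0.02798478 -0.18055447]
 [ 0.18134345 -0.0288092  -0.98299775]]
```

View pics/c1.png

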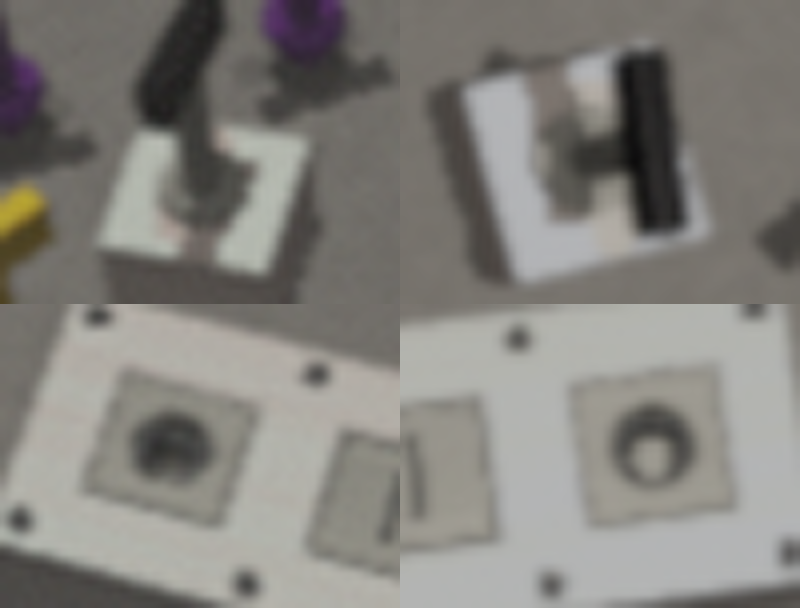

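The crop confirms it: black T-handle in the white stand (top row), and the open-hole insert on the right of the block in the top view (bottom row). Next, sub-pixel centres.

```bash
cat > c.py <<'E'
from h import *
def A(cam,u,v,z): return atz(cam,[v/400,u/640],z)
def tr(n,a,b):
    X,e=tri([a[1]/400,a[0]/640],[b[1]/400,b[0]/640]);print(n,np.round(X,4),"gap",round(e,4))
def pt(x,y,u0,v0): return ((x+.5)/8-.5+u0,(y+.5)/8-.5+v0)
S=lambda l,u0,v0:[pt(x,y,u0,v0) for x,y in l]
it=S([(172,80),(318,62),(336,206),(190,222)],272,170); isc=S([(122,64),(260,100),(222,224),(82,186)],295,201)
stt=S([(62,88),(252,38),(312,232),(120,282)],374,225); sts=S([(143,125),(310,145),(268,275),(97,245)],239,127)
for n,q,c,z in(("insert",it,"top",.055),("insert",isc,"scene",.055),("stand",stt,"top",.045),("stand",sts,"scene",.045)):
    P=np.array([A(c,*p,z) for p in q]);(cx,cy),_,an=cv2.minAreaRect((P[:,:2]*1000).astype(np.float32))
    d=P[1]-P[0];print(n,c,"ctr",np.round(P.mean(0),4),"sides",[round(np.linalg.norm(P[i]-P[i-1]),4) for i in range(4)],"ang01",[round(np.degrees(np.arctan2(*(P[(i+1)%4]-P[i])[1::-1]))%90,1) for i in range(4)])
tr("insert",np.mean(isc,0),np.mean(it,0));tr("stand",np.mean(sts,0),np.mean(stt,0))
# dark handle
for c,u0,v0,w,h in(("top",388,228,30,30),("scene",250,118,25,26)):
    g=cv2.cvtColor(cv2.imread(f"pics/{c}.png"),cv2.COLOR_BGR2GRAY)[v0:v0+h,u0:u0+w]
    g=cv2.resize(g,None,fx=8,fy=8,interpolation=cv2.INTER_CUBIC)
    m=(g<(65)).astype(np.uint8)
    n,l,s,cc=cv2.connectedComponentsWithStats(m);k=1+np.argmax(s[1:,4])
    cn=max(cv2.findContours((l==k).astype(np.uint8),0,1)[0],key=cv2.contourArea)
    r=cv2.minAreaRect(cn);b=S(cv2.boxPoints(r),u0,v0)
    print(c,"handle",np.round(pt(*r[0],u0,v0),2),r[1],r[2],s[k,4]);
    P=[A(c,*p,.141 if c=="top" else .128) for p in b];print(np.round(P,4).tolist())
E
python3 c.py
```

```text
insert top ctr [ 0.6357 -0.0244  0.055 ] sides [np.float64(0.0519), np.float64(0.0523), np.float64(0.0527), np.float64(0.0518)] ang01 [np.float64(9.0), np.float64(8.4), np.float64(8.1), np.float64(9.0)]
insert scene ctr [ 0.6367 -0.0239  0.055 ] sides [np.float64(0.0528), np.float64(0.0529), np.float64(0.0531), np.float64(0.0526)] ang01 [np.float64(9.9), np.float64(11.1), np.float64(9.7), np.float64(11.4)]
stand top ctr [ 0.4816 -0.2913  0.045 ] sides [np.float64(0.0699), np.float64(0.0705), np.float64(0.0704), np.float64(0.0704)] ang01 [np.float64(16.0), np.float64(16.3), np.float64(15.6), np.float64(16.4)]
stand scene ctr [ 0.4843 -0.2896  0.045 ] sides [np.float64(0.0637), np.float64(0.0702), np.float64(0.0681), np.float64(0.0712)] ang01 [np.float64(18.1), np.float64(15.3), np.float64(14.6), np.float64(14.3)]
insert [ 0.636  -0.0243  0.0531] gap 0.0001
stand [ 0.4817 -0.2922  0.0401] gap 0.0007
top handle [401.46 242.56] (174.51536560058594, 102.82935333251953) 85.03025817871094 9698
[[0.5052, -0.2609, 0.141], [0.5089, -0.294, 0.141], [0.4537, -0.2977, 0.141], [0.4502, -0.2649, 0.141]]
scene handle [261.16 133.65] (72.10797119140625, 150.83262634277344) 11.205946922302246 7504
[[0.5194, -0.291, 0.128], [0.4502, -0.3196, 0.128], [0.444, -0.2912, 0.128], [0.5132, -0.2636, 0.128]]
```

```bash
cat > d.py <<'E'
from c import *
print("----")
b=S([(220,52),(264,46),(287,229),(237,233)],374,225)
P=np.array([A("top",*p,.141) for p in b]);print(np.round(P,4),"c",P.mean(0).round(4))
d=(P[0]+P[1]-P[2]-P[3])/2;print("len",np.linalg.norm(d),"ang",np.degrees(np.arctan2(d[1],d[0])))
print("scene pin", A("scene",261.2,133.5,.128),"top pin",A("top",405.2,242.1,.136))
R=Ro.from_rotvec(get_state()["tcp_rot"]).as_matrix();print(R.round(3))
s=vision.masks_of("tray","scene")[0]["pixels"];t=vision.masks_of("tray","top")[0]["pixels"]
for c,m in(("scene",s),("top",t)):
    cn=max(cv2.findContours(m.astype(np.uint8),0,1)[0],key=cv2.contourArea);q=cv2.boxPoints(cv2.minAreaRect(cn))
    P=np.array([A(c,*p,.022) for p in q]);print("tray",c,P.mean(0).round(4),P.round(3)[:,:2].tolist())
E
python3 d.py | sed -n '/----/,$p'
```

```text
----
[[ 0.5088 -0.2789  0.141 ]
 [ 0.5111 -0.2932  0.141 ]
 [ 0.453  -0.2993  0.141 ]
 [ 0.4513 -0.2833  0.141 ]] c [ 0.481  -0.2886  0.141 ]
len 0.05797215867622537 ang 5.165505013585745
scene pin [ 0.48167641 -0.29130935  0.128     ] top pin [ 0.48121349 -0.29036434  0.136     ]
[[-0.95   0.312  0.   ]
 [ 0.312  0.95   0.   ]
 [ 0.     0.    -1.   ]]
tray scene [0.5434 0.2909 0.022 ] [[0.617, 0.21], [0.455, 0.22], [0.473, 0.376], [0.629, 0.358]]
tray top [0.5344 0.2929 0.022 ] [[0.468, 0.374], [0.617, 0.37], [0.601, 0.209], [0.451, 0.218]]
```

>>> {"name": "servo_tool", "arguments": {
  "offset": [
    [-27.4,-37.5,0],
    [-27.4,-37.5,0],
    [-27.4,-37.5,0],
    [-27.4,-37.5,0],
    [-27.4,-37.5,0],
    [-27.4,-37.5,0],
    [-27.4,-37.5,0],
    [-27.4,-37.5,0],
    [-27.4,-37.5,0],
    [-27.4,-37.5,0]
  ],
  "angular": [
    [0,0,0],
    [0,0,0],
    [0,0,0],
    [0,0,0],
    [0,0,0],
    [0,0,0],
    [0,0,0],
    [0,0,0],
    [0,0,0],
    [0,0,0]
  ],
  "grip": [0.3,0.3,0.3,0.3,0.3,0.3,0.3,0.3,0.3,0.3]
}}

```text
t: 2.8
ee_pos: [0.3385, 0.1506, 0.2149]
tcp_rot: [0.495, 3.101, 0.001]
wrist_force: [1.1, -0.1, 0.9]
finger_gap: 0.649
finger_force: 0.0
```

>>> {"name": "servo_tool", "arguments": {
  "offset": [
    [-27.4,-37.5,0],
    [-27.4,-37.5,0],
    [-27.4,-37.5,0],
    [-27.4,-37.5,0],
    [-27.4,-37.5,0],
    [-27.4,-37.5,0],
    [-27.4,-37.5,0],
    [-27.4,-37.5,0],
    [-27.4,-37.5,0],
    [-27.4,-37.5,0]
  ],
  "angular": [
    [0,0,0],
    [0,0,0],
    [0,0,0],
    [0,0,0],
    [0,0,0],
    [0,0,0],
    [0,0,0],
    [0,0,0],
    [0,0,0],
    [0,0,0]
  ],
  "grip": [0.3,0.3,0.3,0.3,0.3,0.3,0.3,0.3,0.3,0.3]
}}

```text
t: 3.8
ee_pos: [0.482, -0.2916, 0.2146]
tcp_rot: [0.496, 3.102, -0.0]
wrist_force: [0.7, 0.9, -0.7]
finger_gap: 0.654
finger_force: 0.0
```

>>> {"name": "servo_tool", "arguments": {
  "offset": [
    [0,0,0],
    [0,0,0],
    [0,0,0],
    [0,0,0],
    [0,0,0],
    [0,0,0],
    [0,0,0],
    [0,0,0],
    [0,0,0],
    [0,0,0]
  ],
  "angular": [
    [0,0,-0.1],
    [0,0,-0.1],
    [0,0,-0.1],
    [0,0,-0.105],
    [0,0,0],
    [0,0,0],
    [0,0,0],
    [0,0,0],
    [0,0,0],
    [0,0,0]
  ],
  "grip": [0.3,0.3,0.3,0.3,0.3,0.3,0.3,0.3,0.3,0.3]
}}

```text
t: 4.8
ee_pos: [0.4818, -0.2895, 0.2146]
tcp_rot: [-0.138, 3.139, 0.0]
wrist_force: [-0.0, 0.0, 0.2]
finger_gap: 0.65
finger_force: 0.0
```

```bash
cat >> h.py <<'E'
def info(target=None):
    st(); s=get_state();R=Ro.from_rotvec(s["tcp_rot"]).as_matrix()
    print("toolx deg",np.degrees(np.arctan2(R[1,0],R[0,0])).round(2),"tilt",R[:,2].round(4))
    if target is not None: print("offset mm",(R.T@(np.array(target)-s["ee_pos"])*1000).round(2))
E
python3 -c "
from h import *
info([.481,-.290,.118])
for c in('scene','top'): cv2.imwrite(f'pics/{c}2.png',cv2.cvtColor(vision.capture(c),cv2.COLOR_RGB2BGR))
t=cv2.imread('pics/top2.png')[200:290,345:465];s=cv2.imread('pics/scene2.png')[85:175,205:325]
f=lambda i:cv2.resize(i,None,fx=5,fy=5,interpolation=cv2.INTER_CUBIC)[:, 100:500]
cv2.imwrite('pics/e.png',np.hstack([f(s),f(t)]))
"
```

```text
t 4.8
joint_positions [-0.5437  0.2557  1.7698  0.      1.1161 -2.2022]
ee_pos [ 0.4818 -0.2895  0.2146]
tcp_rot [-0.1378  3.1386  0.    ]
wrist_force [-0.0275  0.0183  0.1951]
wrist_torque [ 0.0207 -0.0123 -0.0002]
finger_gap 0.65
finger_force 0.0
toolx deg -174.97 tilt [ 0.  0. -1.]
offset mm [ 0.83 -0.46 96.6 ]
```

View pics/e.png

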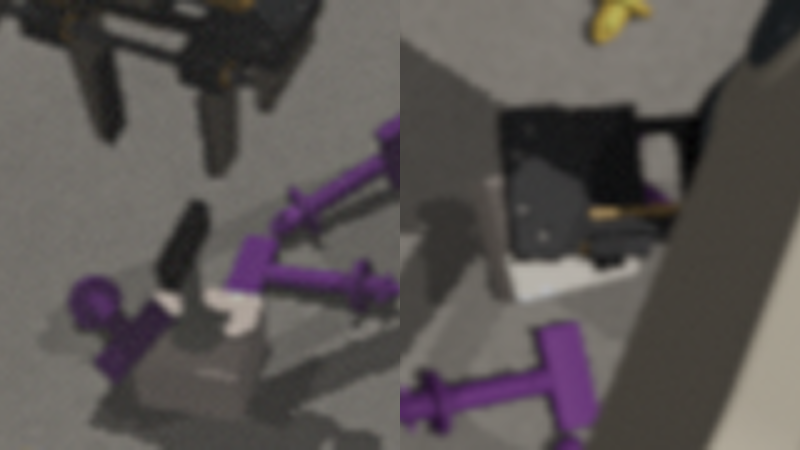

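```bash
python3 -c "
import cv2,numpy as np
s=cv2.imread('pics/scene2.png')[60:240,180:400];t=cv2.imread('pics/top2.png')[140:320,300:520]
cv2.imwrite('pics/f.png',np.hstack([cv2.resize(i,(400,327),interpolation=2) for i in (s,t)]))"
```

```text
(no output)
```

View pics/f.png

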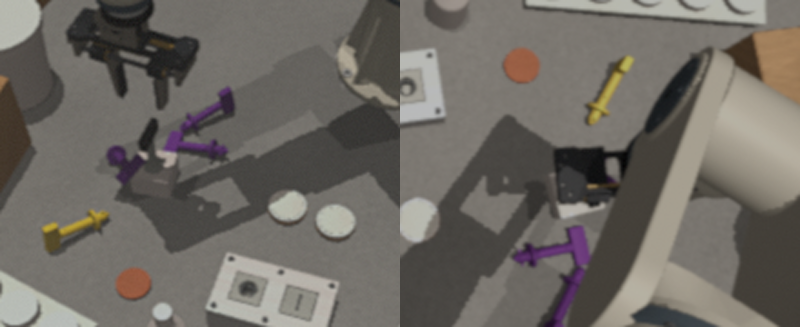

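The decoys, which were balanced on their noses, have toppled, including the yellow one well off my path. They now lie low, and the black handle has not moved. I'll continue with the grasp.

>>> {"name": "servo_tool", "arguments": {
  "offset": [
    [0.4,-0.2,12],
    [0.4,-0.2,12],
    [0,0,12],
    [0,0,12],
    [0,0,12],
    [0,0,12],
    [0,0,10],
    [0,0,8],
    [0,0,6],
    [0,0,0.5]
  ],
  "angular": [
    [0,0,0],
    [0,0,0],
    [0,0,0],
    [0,0,0],
    [0,0,0],
    [0,0,0],
    [0,0,0],
    [0,0,0],
    [0,0,0],
    [0,0,0]
  ],
  "grip": [0.3,0.3,0.3,0.3,0.3,0.3,0.3,0.3,0.3,0.3]
}}

```text
t: 5.9
ee_pos: [0.4807, -0.2898, 0.1174]
tcp_rot: [0.138, -3.138, -0.001]
wrist_force: [0.1, 0.3, 1.2]
finger_gap: 0.65
finger_force: 0.0
```

>>> {"name": "servo_tool", "arguments": {
  "offset": [
    [0,0,0],
    [0,0,0],
    [0,0,0],
    [0,0,0],
    [0,0,0],
    [0,0,0],
    [0,0,0],
    [0,0,0],
    [0,0,0],
    [0,0,0]
  ],
  "angular": [
    [0,0,0],
    [0,0,0],
    [0,0,0],
    [0,0,0],
    [0,0,0],
    [0,0,0],
    [0,0,0],
    [0,0,0],
    [0,0,0],
    [0,0,0]
  ],
  "grip": [0.0,-0.3,-0.6,-1,-1,-1,-1,-1,-1,-1],
  "grip_force": 45
}}

```text
t: 6.9
ee_pos: [0.4811, -0.29, 0.1182]
tcp_rot: [-0.138, 3.138, -0.0]
wrist_force: [0.3, 1.1, 1.9]
finger_gap: 0.149
finger_force: 45.0
```

```bash
python3 -c "
from h import *
info()"
```

```text
t 6.9
joint_positions [-5.4510e-01  3.6790e-01  1.8550e+00  1.0000e-04  9.1840e-01 -2.2041e+00]
ee_pos [ 0.4811 -0.29    0.1182]
tcp_rot [-1.3840e-01  3.1383e+00 -1.0000e-04]
wrist_force [0.2525 1.1283 1.8953]
wrist_torque [ 0.1687 -0.1211  0.0333]
finger_gap 0.149
finger_force 44.9861
toolx deg -174.95 tilt [ 2.e-04 -1.e-04 -1.e+00]
```

>>> {"name": "servo_tool", "arguments": {
  "offset": [
    [0,0,-4],
    [0,0,-7],
    [0,0,-9],
    [0,0,-10],
    [0,0,-10],
    [0,0,-10],
    [0,0,-10],
    [0,0,-10],
    [0,0,0],
    [0,0,0]
  ],
  "angular": [
    [0,0,0],
    [0,0,0],
    [0,0,0],
    [0,0,0],
    [0,0,0],
    [0,0,0],
    [0,0,0],
    [0,0,0],
    [0,0,0],
    [0,0,0]
  ],
  "grip": [-1,-1,-1,-1,-1,-1,-1,-1,-1,-1]
}}

```text
t: 7.9
ee_pos: [0.4811, -0.29, 0.1883]
tcp_rot: [-0.138, 3.138, -0.0]
wrist_force: [0.2, 0.4, -2.3]
finger_gap: 0.15
finger_force: 45.0
```

```bash
python3 -c "
from h import *
info([.636,-.0243,.1882])"
```

```text
t 7.9
joint_positions [-0.5452  0.2826  1.7971 -0.      1.0615 -2.2041]
ee_pos [ 0.4811 -0.29    0.1883]
tcp_rot [-1.3850e-01  3.1382e+00 -4.0000e-04]
wrist_force [ 0.2002  0.3691 -2.2501]
wrist_torque [-0.0117  0.0216  0.0048]
finger_gap 0.1497
finger_force 44.9815
toolx deg -174.95 tilt [ 3.e-04 -2.e-04 -1.e+00]
offset mm [-1.7773e+02  2.5103e+02  6.0000e-02]
```

>>> {"name": "servo_tool", "arguments": {
  "offset": [
    [-20,28.2,0],
    [-22.2,31.4,0],
    [-22.2,31.4,0],
    [-22.2,31.4,0],
    [-22.2,31.4,0],
    [-22.2,31.4,0],
    [-22.2,31.4,0],
    [-18,25.5,0],
    [-6.3,8.3,0],
    [0,0,0]
  ],
  "angular": [
    [0,0,0],
    [0,0,0],
    [0,0,0],
    [0,0,0],
    [0,0,0],
    [0,0,0],
    [0,0,0],
    [0,0,0],
    [0,0,0],
    [0,0,0]
  ],
  "grip": [-1,-1,-1,-1,-1,-1,-1,-1,-1,-1]
}}

```text
t: 8.9
ee_pos: [0.6358, -0.0239, 0.1872]
tcp_rot: [0.141, -3.137, -0.0]
wrist_force: [-0.6, 0.2, -2.6]
finger_gap: 0.151
finger_force: 45.0
```

```bash
python3 -c "
from h import *
info([.636,-.0243,.1882])
for c in('scene','top'): cv2.imwrite(f'pics/{c}3.png',cv2.cvtColor(vision.capture(c),cv2.COLOR_RGB2BGR))
s=get_state()['ee_pos']
for n,z in(('handle',.0117),('puller',-.073),('lugs',-.087)):
  for c in('scene','top'):
    print(n,c,proj(c,s+np.array([0,0,z])).round(1),[(round(r['score'],2),np.round([r['position'][1]*640,r['position'][0]*400],1)) for r in vision.pinpoint(n,c)[:3]])
sc=cv2.imread('pics/scene3.png')[150:250,265:365];t=cv2.imread('pics/top3.png')[135:235,255:355]
f=lambda i:cv2.resize(i,(400,400),interpolation=cv2.INTER_CUBIC)
cv2.imwrite('pics/g.png',np.hstack([f(sc),f(t)]))
"
```

```text
t 8.9
joint_positions [-3.9900e-02  3.9660e-01  1.6331e+00 -1.0000e-04  1.1131e+00 -1.7008e+00]
ee_pos [ 0.6358 -0.0239  0.1872]
tcp_rot [ 0.1415 -3.1372 -0.    ]
wrist_force [-0.5898  0.225  -2.5978]
wrist_torque [-0.0341 -0.0108  0.0492]
finger_gap 0.1514
finger_force 44.9816
toolx deg -174.84 tilt [-0.0012 -0.     -1.    ]
offset mm [-0.16 -0.43 -0.99]
handle scene [315.7 190.7] [(0.76, array([207.9, 189.6])), (0.76, array([276.1, 138.1])), (0.64, array([245.5, 157.7]))]
handle top [303.5 174.5] [(0.85, array([399.4, 277.4])), (0.8, array([405.9, 228.2])), (0.72, array([385. , 320.4]))]
puller scene [315.7 207.3] [(0.78, array([233.2, 180.5])), (0.67, array([317.3, 204.6])), (0.65, array([238.1, 145.2]))]
puller top [303.7 182.7] [(0.76, array([406.4, 201.5])), (0.74, array([423.3, 248.8])), (0.73, array([395.9, 295.6]))]
lugs scene [315.7 209.8] [(0.71, array([242.4, 145.8])), (0.7, array([317.4, 211.6])), (0.58, array([236.8, 180. ]))]
lugs top [303.7 183.9] [(0.94, array([368.2, 278.9])), (0.86, array([399.6, 289.9])), (0.59, array([300.8, 183.3]))]
```

View pics/g.png

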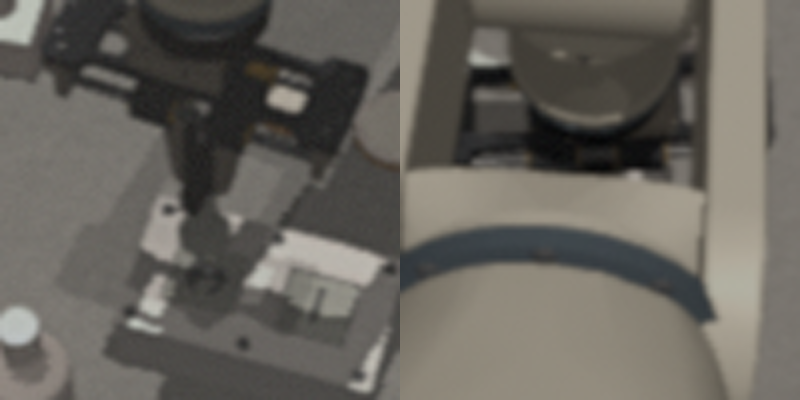

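The scene view shows the puller hanging upright over the hole, collar at pixel (316,208) against the predicted (316,207), so it is aligned. The arm hides the top view. Lowering now.

>>> {"name": "servo_tool", "arguments": {
  "offset": [
    [-0.2,-0.4,6],
    [0,0,8],
    [0,0,8],
    [0,0,7],
    [0,0,4],
    [0,0,3],
    [0,0,3],
    [0,0,3],
    [0,0,2.5],
    [0,0,0]
  ],
  "angular": [
    [0,0,0],
    [0,0,0],
    [0,0,0],
    [0,0,0],
    [0,0,0],
    [0,0,0],
    [0,0,0],
    [0,0,0],
    [0,0,0],
    [0,0,0]
  ],
  "grip": [-1,-1,-1,-1,-1,-1,-1,-1,-1,-1]
}}

```text
t: 10.3
ee_pos: [0.6359, -0.0252, 0.1433]
tcp_rot: [0.138, -3.138, -0.0]
wrist_force: [-0.1, 0.0, -2.7]
finger_gap: 0.149
finger_force: 45.0
```

```bash
python3 -c "
from h import *
info([.636,-.0243,.1402])"
```

```text
t 10.3
joint_positions [-4.2000e-02  4.4190e-01  1.6700e+00  1.0000e-04  1.0299e+00 -1.7010e+00]
ee_pos [ 0.6359 -0.0252  0.1433]
tcp_rot [ 1.3840e-01 -3.1383e+00 -1.0000e-04]
wrist_force [-0.0826  0.0027 -2.6794]
wrist_torque [ 0.113  -0.0105 -0.0179]
finger_gap 0.1494
finger_force 44.9816
toolx deg -174.95 tilt [-3.e-04  1.e-04 -1.e+00]
offset mm [-0.17  0.91  3.14]
```

>>> {"name": "servo_tool", "arguments": {
  "offset": [
    [0,0.9,0],
    [0,0,1],
    [0,0,1],
    [0,0,1],
    [0,0,1],
    [0,0,0.5],
    [0,0,0.5],
    [0,0,0],
    [0,0,0],
    [0,0,0]
  ],
  "angular": [
    [0,0,0],
    [0,0,0],
    [0,0,0],
    [0,0,0],
    [0,0,0],
    [0,0,0],
    [0,0,0],
    [0,0,0],
    [0,0,0],
    [0,0,0]
  ],
  "grip": [-1,-1,-1,-1,-1,-1,-1,-1,-1,-1]
}}

```text
t: 11.3
ee_pos: [0.6359, -0.0244, 0.1385]
tcp_rot: [0.139, -3.138, -0.0]
wrist_force: [0.4, 0.4, -2.7]
finger_gap: 0.148
finger_force: 45.0
```

```bash
python3 -c "
from h import *
info([.636,-.0243,.1402])"
```

```text
t 11.3
joint_positions [-0.0406  0.4471  1.6739  0.      1.0207 -1.6997]
ee_pos [ 0.6359 -0.0244  0.1385]
tcp_rot [ 0.1385 -3.1384 -0.    ]
wrist_force [ 0.3867  0.438  -2.7264]
wrist_torque [ 0.1085  0.0599 -0.0349]
finger_gap 0.1485
finger_force 44.9812
toolx deg -174.95 tilt [-1.e-04  0.e+00 -1.e+00]
offset mm [-0.11  0.05 -1.66]
```

>>> {"name": "servo_tool", "arguments": {
  "offset": [
    [0,0,0.7],
    [0,0,0.7],
    [0,0,0.7],
    [0,0,0.7],
    [0,0,0.7],
    [0,0,0.5],
    [0,0,0],
    [0,0,0],
    [0,0,0],
    [0,0,0]
  ],
  "angular": [
    [0,0,0],
    [0,0,0],
    [0,0,0],
    [0,0,0],
    [0,0,0],
    [0,0,0],
    [0,0,0],
    [0,0,0],
    [0,0,0],
    [0,0,0]
  ],
  "grip": [-1,-1,-1,-1,-1,-1,-1,-1,-1,-1]
}}

```text
t: 12.3
ee_pos: [0.6359, -0.0244, 0.1345]
tcp_rot: [0.139, -3.138, 0.0]
wrist_force: [0.7, 0.4, -2.8]
finger_gap: 0.148
finger_force: 45.0
```

>>> {"name": "servo_tool", "arguments": {
  "offset": [
    [0,0,0.7],
    [0,0,0.7],
    [0,0,0.7],
    [0,0,0.5],
    [0,0,0.5],
    [0,0,0.5],
    [0,0,0],
    [0,0,0],
    [0,0,0],
    [0,0,0]
  ],
  "angular": [
    [0,0,0],
    [0,0,0],
    [0,0,0],
    [0,0,0],
    [0,0,0],
    [0,0,0],
    [0,0,0],
    [0,0,0],
    [0,0,0],
    [0,0,0]
  ],
  "grip": [-1,-1,-1,-1,-1,-1,-1,-1,-1,-1]
}}

```text
t: 13.3
ee_pos: [0.636, -0.0244, 0.131]
tcp_rot: [-0.139, 3.138, -0.0]
wrist_force: [-1.1, 1.9, -0.8]
finger_gap: 0.149
finger_force: 45.0
```

Contact at the 3 mm level: the lugs dropped in on the first try. Turning clockwise in small steps.

>>> {"name": "servo_tool", "arguments": {
  "offset": [
    [0,0,0],
    [0,0,0],
    [0,0,0],
    [0,0,0],
    [0,0,0],
    [0,0,0],
    [0,0,0],
    [0,0,0],
    [0,0,0],
    [0,0,0]
  ],
  "angular": [
    [0,0,0.05],
    [0,0,0.05],
    [0,0,0.05],
    [0,0,0.05],
    [0,0,0.05],
    [0,0,0.05],
    [0,0,0],
    [0,0,0],
    [0,0,0],
    [0,0,0]
  ],
  "grip": [-1,-1,-1,-1,-1,-1,-1,-1,-1,-1]
}}

```text
t: 14.3
ee_pos: [0.6361, -0.0244, 0.1311]
tcp_rot: [0.331, 3.124, -0.0]
wrist_force: [0.6, 0.3, -0.4]
finger_gap: 0.148
finger_force: 45.0
```

```bash
python3 -c "
from h import *
info([.636,-.0244,.131])"
```

```text
t 14.3
joint_positions [-0.0407  0.4556  1.6792 -0.      1.0065 -1.4004]
ee_pos [ 0.6361 -0.0244  0.1311]
tcp_rot [ 0.3309  3.1239 -0.    ]
wrist_force [ 0.5853  0.338  -0.4191]
wrist_torque [ 0.2605 -0.0064  0.0243]
finger_gap 0.1478
finger_force 44.9827
toolx deg 167.91 tilt [ 2.e-04 -0.e+00 -1.e+00]
offset mm [ 0.05 -0.01  0.06]
```

>>> {"name": "servo_tool", "arguments": {
  "offset": [
    [0,0,0],
    [0,0,0],
    [0,0,0],
    [0,0,0],
    [0,0,0],
    [0,0,0],
    [0,0,0],
    [0,0,0],
    [0,0,0],
    [0,0,0]
  ],
  "angular": [
    [0,0,0.05],
    [0,0,0.05],
    [0,0,0.05],
    [0,0,0.05],
    [0,0,0.05],
    [0,0,0],
    [0,0,0],
    [0,0,0],
    [0,0,0],
    [0,0,0]
  ],
  "grip": [-1,-1,-1,-1,-1,-1,-1,-1,-1,-1]
}}

```text
t: 15.3
ee_pos: [0.636, -0.0244, 0.131]
tcp_rot: [0.718, 3.058, -0.0]
wrist_force: [-0.3, -0.0, -0.2]
finger_gap: 0.149
finger_force: 45.0
```

```bash
python3 -c "
from h import *
info([.636,-.0244,.131])"
```

```text
t 15.3
joint_positions [-0.0407  0.4556  1.6793 -0.      1.0066 -1.1501]
ee_pos [ 0.636  -0.0244  0.131 ]
tcp_rot [ 0.7183  3.0583 -0.    ]
wrist_force [-0.2598 -0.0378 -0.1977]
wrist_torque [ 0.0844 -0.0651  0.0034]
finger_gap 0.1491
finger_force 44.9823
toolx deg 153.57 tilt [ 1.e-04 -0.e+00 -1.e+00]
offset mm [-0.02  0.01  0.  ]
```

>>> {"name": "servo_tool", "arguments": {
  "offset": [
    [0,0,0],
    [0,0,0],
    [0,0,0],
    [0,0,0],
    [0,0,0],
    [0,0,0],
    [0,0,0],
    [0,0,0],
    [0,0,0],
    [0,0,0]
  ],
  "angular": [
    [0,0,0.04],
    [0,0,0.04],
    [0,0,0.04],
    [0,0,0.04],
    [0,0,0.04],
    [0,0,0.0],
    [0,0,0],
    [0,0,0],
    [0,0,0],
    [0,0,0]
  ],
  "grip": [-1,-1,-1,-1,-1,-1,-1,-1,-1,-1]
}}

```text
t: 16.3
ee_pos: [0.6359, -0.0244, 0.1309]
tcp_rot: [-1.02, -2.971, 0.0]
wrist_force: [0.2, -0.6, -1.1]
finger_gap: 0.144
finger_force: 45.0
```

```bash
python3 -c "
from h import *
info([.636,-.0244,.131])"
```

```text
t 16.3
joint_positions [-4.0700e-02  4.5570e-01  1.6794e+00 -1.0000e-04  1.0066e+00 -9.5000e-01]
ee_pos [ 0.6359 -0.0244  0.1309]
tcp_rot [-1.0201e+00 -2.9712e+00  3.0000e-04]
wrist_force [ 0.1992 -0.623  -1.113 ]
wrist_torque [-0.2666  0.12   -0.0215]
finger_gap 0.1436
finger_force 44.9816
toolx deg 142.1 tilt [-2.e-04 -1.e-04 -1.e+00]
offset mm [-0.09  0.13 -0.07]
```

>>> {"name": "servo_tool", "arguments": {
  "offset": [
    [0,0,0],
    [0,0,0],
    [0,0,0],
    [0,0,0],
    [0,0,0],
    [0,0,0],
    [0,0,0],
    [0,0,0],
    [0,0,0],
    [0,0,0]
  ],
  "angular": [
    [0,0,0.04],
    [0,0,0.04],
    [0,0,0.04],
    [0,0,0.04],
    [0,0,0.04],
    [0,0,0.0],
    [0,0,0],
    [0,0,0],
    [0,0,0],
    [0,0,0]
  ],
  "grip": [-1,-1,-1,-1,-1,-1,-1,-1,-1,-1]
}}

```text
t: 17.3
ee_pos: [0.6356, -0.0243, 0.1306]
tcp_rot: [-1.311, -2.854, 0.0]
wrist_force: [0.6, 0.3, -6.9]
finger_gap: 0.146
finger_force: 45.0
```

```bash
python3 -c "
from h import *
info([.636,-.0244,.131])"
```

```text
t 17.3
joint_positions [-4.0600e-02  4.5600e-01  1.6797e+00  1.0000e-04  1.0066e+00 -7.5000e-01]
ee_pos [ 0.6356 -0.0243  0.1306]
tcp_rot [-1.3114e+00 -2.8540e+00  3.0000e-04]
wrist_force [ 0.5502  0.2991 -6.9269]
wrist_torque [ 0.0506 -0.0914  0.0386]
finger_gap 0.1462
finger_force 44.9771
toolx deg 130.64 tilt [-7.e-04  1.e-04 -1.e+00]
offset mm [-0.32  0.23 -0.35]
```

The thread has engaged and is drawing down. I'll follow the pitch.

>>> {"name": "servo_tool", "arguments": {
  "offset": [
    [0,0,0.4],
    [0,0,0.25],
    [0,0,0.25],
    [0,0,0.25],
    [0,0,0.25],
    [0,0,0.25],
    [0,0,0],
    [0,0,0],
    [0,0,0],
    [0,0,0]
  ],
  "angular": [
    [0,0,0.05],
    [0,0,0.05],
    [0,0,0.05],
    [0,0,0.05],
    [0,0,0.05],
    [0,0,0.05],
    [0,0,0],
    [0,0,0],
    [0,0,0],
    [0,0,0]
  ],
  "grip": [-1,-1,-1,-1,-1,-1,-1,-1,-1,-1]
}}

```text
t: 18.3
ee_pos: [0.6358, -0.0244, 0.1292]
tcp_rot: [-1.723, -2.627, 0.0]
wrist_force: [-0.7, -0.4, -6.2]
finger_gap: 0.149
finger_force: 45.0
```

```bash
python3 -c "
from h import *
info([.636,-.0244,.131])"
```

```text
t 18.3
joint_positions [-0.0407  0.4576  1.6807 -0.      1.0037 -0.4504]
ee_pos [ 0.6358 -0.0244  0.1292]
tcp_rot [-1.7230e+00 -2.6266e+00  4.0000e-04]
wrist_force [-0.7169 -0.3652 -6.1753]
wrist_torque [-0.1328  0.1322  0.046 ]
finger_gap 0.1493
finger_force 44.9769
toolx deg 113.47 tilt [-4.e-04 -0.e+00 -1.e+00]
offset mm [-0.1   0.22 -1.79]
```

>>> {"name": "servo_tool", "arguments": {
  "offset": [
    [0,0,0.3],
    [0,0,0.2],
    [0,0,0.2],
    [0,0,0.2],
    [0,0,0.1],
    [0,0,0],
    [0,0,0],
    [0,0,0],
    [0,0,0],
    [0,0,0]
  ],
  "angular": [
    [0,0,0.04],
    [0,0,0.04],
    [0,0,0.04],
    [0,0,0.04],
    [0,0,0.04],
    [0,0,0],
    [0,0,0],
    [0,0,0],
    [0,0,0],
    [0,0,0]
  ],
  "grip": [-1,-1,-1,-1,-1,-1,-1,-1,-1,-1]
}}

```text
t: 19.3
ee_pos: [0.6359, -0.0244, 0.1283]
tcp_rot: [-1.977, -2.441, 0.0]
wrist_force: [-1.2, -0.7, -6.4]
finger_gap: 0.152
finger_force: 45.0
```

```bash
python3 -c "
from h import *
info([.636,-.0244,.131])"
```

```text
t 19.3
joint_positions [-0.0407  0.4587  1.6813 -0.      1.0017 -0.2501]
ee_pos [ 0.6359 -0.0244  0.1283]
tcp_rot [-1.9770e+00 -2.4414e+00  2.0000e-04]
wrist_force [-1.2005 -0.704  -6.4262]
wrist_torque [-0.1829  0.262  -0.0334]
finger_gap 0.1516
finger_force 44.9758
toolx deg 102.0 tilt [-2.e-04 -0.e+00 -1.e+00]
offset mm [-0.06  0.14 -2.73]
```

>>> {"name": "servo_tool", "arguments": {
  "offset": [
    [0,0,0.1],
    [0,0,0.1],
    [0,0,0.1],
    [0,0,0.0],
    [0,0,0],
    [0,0,0],
    [0,0,0],
    [0,0,0],
    [0,0,0],
    [0,0,0]
  ],
  "angular": [
    [0,0,0.03],
    [0,0,0.03],
    [0,0,0.03],
    [0,0,0],
    [0,0,0],
    [0,0,0],
    [0,0,0],
    [0,0,0],
    [0,0,0],
    [0,0,0]
  ],
  "grip": [-1,-1,-1,-1,-1,-1,-1,-1,-1,-1]
}}

```text
t: 20.3
ee_pos: [0.636, -0.0244, 0.1282]
tcp_rot: [2.085, 2.35, 0.0]
wrist_force: [-2.2, -0.2, -0.6]
finger_gap: 0.147
finger_force: 45.0
```

```bash
python3 -c "
from h import *
info([.636,-.0244,.131])
for i in range(3):
  vision.camera_info('top'); vision.capture('scene'); print(np.round(get_state()['wrist_torque'],3))"
```

```text
t 20.3
joint_positions [-0.0407  0.4588  1.6813  0.      1.0014 -0.1598]
ee_pos [ 0.636  -0.0244  0.1282]
tcp_rot [2.0853e+00 2.3496e+00 1.0000e-04]
wrist_force [-2.2127 -0.1998 -0.6042]
wrist_torque [-0.1005  0.6914  0.1398]
finger_gap 0.1466
finger_force 44.9706
toolx deg 96.82 tilt [ 1.e-04  0.e+00 -1.e+00]
offset mm [-0.03  0.04 -2.8 ]
[-0.049  0.714  0.162]
[-0.052  0.729  0.134]
[-0.042  0.707  0.119]
```

>>> {"name": "servo_tool", "arguments": {
  "offset": [
    [0,0,0],
    [0,0,0],
    [0,0,0],
    [0,0,0.0],
    [0,0,0],
    [0,0,0],
    [0,0,0],
    [0,0,0],
    [0,0,0],
    [0,0,0]
  ],
  "angular": [
    [0,0,0.02],
    [0,0,0.02],
    [0,0,0.02],
    [0,0,0],
    [0,0,0],
    [0,0,0],
    [0,0,0],
    [0,0,0],
    [0,0,0],
    [0,0,0]
  ],
  "grip": [-1,-1,-1,-1,-1,-1,-1,-1,-1,-1]
}}

```text
t: 21.45
ee_pos: [0.6361, -0.0244, 0.1282]
tcp_rot: [2.155, 2.286, 0.001]
wrist_force: [-2.6, 1.5, 2.4]
finger_gap: 0.147
finger_force: 45.0
```

```bash
python3 -c "
from h import *
info([.636,-.0244,.131])
for i in range(2):
  vision.capture('scene'); print(np.round(get_state()['wrist_torque'],3))"
```

```text
t 21.45
joint_positions [-4.0700e-02  4.5890e-01  1.6812e+00  1.0000e-04  1.0010e+00 -9.9700e-02]
ee_pos [ 0.6361 -0.0244  0.1282]
tcp_rot [2.1548e+00 2.2857e+00 5.0000e-04]
wrist_force [-2.5621  1.5026  2.4073]
wrist_torque [0.1798 0.4694 0.3308]
finger_gap 0.1474
finger_force 44.9777
toolx deg 93.38 tilt [ 4.e-04  1.e-04 -1.e+00]
offset mm [-0.03 -0.14 -2.8 ]
[0.199 0.565 0.331]
[0.21  0.542 0.442]
```

Collar seated and snug at about 0.33 N·m. Easing the wrist slightly and drawing the insert straight up.

>>> {"name": "servo_tool", "arguments": {
  "offset": [
    [0,0,0],
    [0,0,-1],
    [0,0,-2],
    [0,0,-3],
    [0,0,-4],
    [0,0,-4],
    [0,0,-4],
    [0,0,-4],
    [0,0,-4],
    [0,0,-4]
  ],
  "angular": [
    [0,0,-0.02],
    [0,0,0],
    [0,0,0],
    [0,0,0],
    [0,0,0],
    [0,0,0],
    [0,0,0],
    [0,0,0],
    [0,0,0],
    [0,0,0]
  ],
  "grip": [-1,-1,-1,-1,-1,-1,-1,-1,-1,-1]
}}

```text
t: 22.55
ee_pos: [0.6361, -0.0244, 0.1588]
tcp_rot: [2.132, 2.307, 0.001]
wrist_force: [-0.3, 0.4, -5.4]
finger_gap: 0.146
finger_force: 45.0
```

```bash
python3 -c "
from h import *
info([.636,-.0244,.131])"
```

```text
t 22.55
joint_positions [-0.0407  0.4251  1.6582 -0.      1.0578 -0.1196]
ee_pos [ 0.6361 -0.0244  0.1588]
tcp_rot [2.1319e+00 2.3070e+00 5.0000e-04]
wrist_force [-0.2571  0.3942 -5.4394]
wrist_torque [-0.1809  0.4271  0.0355]
finger_gap 0.1459
finger_force 44.9777
toolx deg 94.52 tilt [ 5.e-04 -0.e+00 -1.e+00]
offset mm [ 0.03 -0.13 27.76]
```

>>> {"name": "servo_tool", "arguments": {
  "offset": [
    [0,0,-4],
    [0,0,-4],
    [0,0,-4],
    [0,0,-5],
    [0,0,-6],
    [0,0,-6],
    [0,0,-6],
    [0,0,-4],
    [0,0,0],
    [0,0,0]
  ],
  "angular": [
    [0,0,0],
    [0,0,0],
    [0,0,0],
    [0,0,0],
    [0,0,0],
    [0,0,0],
    [0,0,0],
    [0,0,0],
    [0,0,0],
    [0,0,0]
  ],
  "grip": [-1,-1,-1,-1,-1,-1,-1,-1,-1,-1]
}}

```text
t: 23.55
ee_pos: [0.6359, -0.0244, 0.197]
tcp_rot: [2.132, 2.307, 0.0]
wrist_force: [-0.2, 0.5, -6.3]
finger_gap: 0.145
finger_force: 45.0
```

```bash
python3 -c "
from h import *
info([.539,.292,.19])
for c in('scene','top'): cv2.imwrite(f'pics/{c}4.png',cv2.cvtColor(vision.capture(c),cv2.COLOR_RGB2BGR))
sc=cv2.imread('pics/scene4.png')[140:280,255:475]
cv2.imwrite('pics/k.png',cv2.resize(sc,(792,504),interpolation=2))
"
```

```text
t 23.55
joint_positions [-0.0407  0.3866  1.6248  0.      1.1301 -0.1197]
ee_pos [ 0.6359 -0.0244  0.197 ]
tcp_rot [2.132  2.3074 0.    ]
wrist_force [-0.2307  0.4691 -6.302 ]
wrist_torque [-0.0384  0.1397 -0.004 ]
finger_gap 0.1446
finger_force 44.9806
toolx deg 94.52 tilt [ 0.  0. -1.]
offset mm [323.05 -71.63   7.01]
```

View pics/k.png

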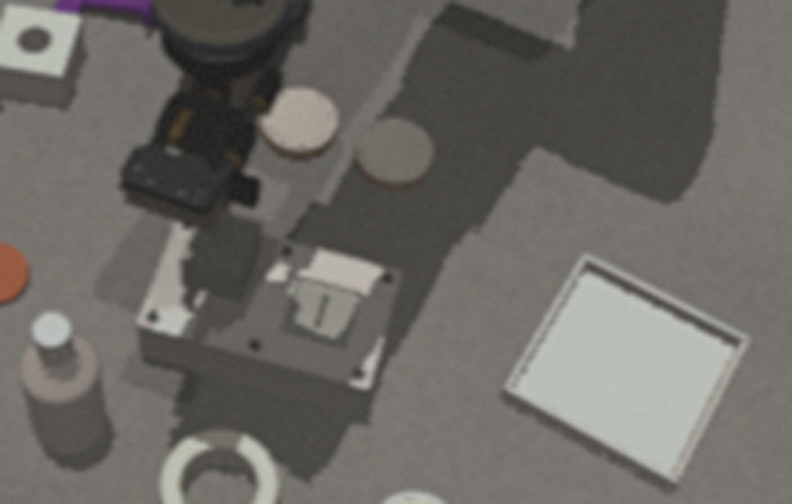

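The insert is out, hanging below the gripper at crop (225,250), and the blank is still in place at (325,305). The tray is at crop (628,369). Carrying it over.

>>> {"name": "servo_tool", "arguments": {
  "offset": [
    [20,-4.4,0],
    [35,-7.8,0],
    [40,-8.9,0],
    [45,-10,0],
    [45,-10,0],
    [45,-10,0],
    [40,-8.9,0],
    [30,-6.6,0],
    [15,-3.3,0],
    [8,-1.7,0]
  ],
  "angular": [
    [0,0,0],
    [0,0,0],
    [0,0,0],
    [0,0,0],
    [0,0,0],
    [0,0,0],
    [0,0,0],
    [0,0,0],
    [0,0,0],
    [0,0,0]
  ],
  "grip": [-1,-1,-1,-1,-1,-1,-1,-1,-1,-1]
}}

```text
t: 24.65
ee_pos: [0.5385, 0.2931, 0.1968]
tcp_rot: [-2.13, -2.309, 0.001]
wrist_force: [0.9, 0.1, -5.0]
finger_gap: 0.151
finger_force: 45.0
```

>>> {"name": "servo_tool", "arguments": {
  "offset": [
    [0,0,3],
    [0,0,7],
    [0,0,9],
    [0,0,10],
    [0,0,10],
    [0,0,9],
    [0,0,8],
    [0,0,6],
    [0,0,4],
    [0,0,2]
  ],
  "angular": [
    [0,0,0],
    [0,0,0],
    [0,0,0],
    [0,0,0],
    [0,0,0],
    [0,0,0],
    [0,0,0],
    [0,0,0],
    [0,0,0],
    [0,0,0]
  ],
  "grip": [-1,-1,-1,-1,-1,-1,-1,-1,-1,-1]
}}

```text
t: 25.65
ee_pos: [0.539, 0.292, 0.1287]
tcp_rot: [-2.132, -2.308, 0.0]
wrist_force: [0.3, 0.7, -4.6]
finger_gap: 0.147
finger_force: 45.0
```

```bash
python3 -c "
from h import *
info([.539,.292,.1202])
for c in('scene','top'): cv2.imwrite(f'pics/{c}5.png',cv2.cvtColor(vision.capture(c),cv2.COLOR_RGB2BGR))
sc=cv2.imread('pics/scene5.png')[180:300,370:490]
t=cv2.imread('pics/top5.png')[160:280,130:250]
cv2.imwrite('pics/m.png',np.hstack([cv2.resize(x,(400,400),interpolation=2) for x in(sc,t)]))
"
```

```text
t 25.65
joint_positions [ 0.494   0.4258  1.7342 -0.      0.9819  0.4149]
ee_pos [0.539  0.292  0.1287]
tcp_rot [-2.1318e+00 -2.3075e+00  4.0000e-04]
wrist_force [ 0.32    0.7309 -4.6166]
wrist_torque [-0.0816  0.0753 -0.0015]
finger_gap 0.1472
finger_force 44.9805
toolx deg 94.53 tilt [-2.e-04 -1.e-04 -1.e+00]
offset mm [0.02 0.   8.46]
```

View pics/m.png

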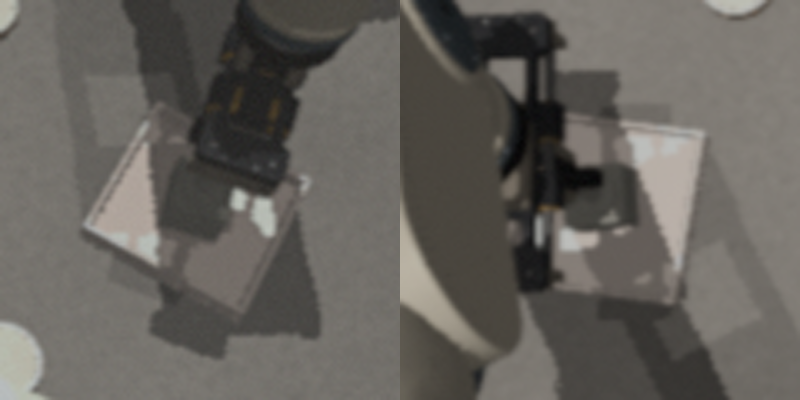

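The insert hangs over the middle of the tray (scene crop (195,200)). Lowering gently.

>>> {"name": "servo_tool", "arguments": {
  "offset": [
    [0,0,1.5],
    [0,0,1.5],
    [0,0,1.5],
    [0,0,1],
    [0,0,0.8],
    [0,0,0.6],
    [0,0,0.4],
    [0,0,0.4],
    [0,0,0.2],
    [0,0,0]
  ],
  "angular": [
    [0,0,0],
    [0,0,0],
    [0,0,0],
    [0,0,0],
    [0,0,0],
    [0,0,0],
    [0,0,0],
    [0,0,0],
    [0,0,0],
    [0,0,0]
  ],
  "grip": [-1,-1,-1,-1,-1,-1,-1,-1,-1,-1]
}}

```text
t: 26.75
ee_pos: [0.5391, 0.292, 0.1211]
tcp_rot: [-2.132, -2.307, 0.0]
wrist_force: [-0.5, -0.3, -5.9]
finger_gap: 0.15
finger_force: 45.0
```

>>> {"name": "servo_tool", "arguments": {
  "offset": [
    [0,0,0.3],
    [0,0,0.3],
    [0,0,0],
    [0,0,0],
    [0,0,0],
    [0,0,0],
    [0,0,0],
    [0,0,0],
    [0,0,0],
    [0,0,0]
  ],
  "angular": [
    [0,0,0],
    [0,0,0],
    [0,0,0],
    [0,0,0],
    [0,0,0],
    [0,0,0],
    [0,0,0],
    [0,0,0],
    [0,0,0],
    [0,0,0]
  ],
  "grip": [-1,-1,-1,-1,-1,-1,-1,-1,-1,-1]
}}

```text
t: 27.75
ee_pos: [0.5391, 0.292, 0.1205]
tcp_rot: [2.132, 2.307, 0.0]
wrist_force: [-0.9, -0.4, -6.0]
finger_gap: 0.147
finger_force: 45.0
```

>>> {"name": "servo_tool", "arguments": {
  "offset": [
    [0,0,0.2],
    [0,0,0.2],
    [0,0,0.2],
    [0,0,0],
    [0,0,0],
    [0,0,0],
    [0,0,0],
    [0,0,0],
    [0,0,0],
    [0,0,0]
  ],
  "angular": [
    [0,0,0],
    [0,0,0],
    [0,0,0],
    [0,0,0],
    [0,0,0],
    [0,0,0],
    [0,0,0],
    [0,0,0],
    [0,0,0],
    [0,0,0]
  ],
  "grip": [-1,-1,-1,-1,-1,-1,-1,-1,-1,-1]
}}

```text
t: 28.75
ee_pos: [0.5392, 0.292, 0.1202]
tcp_rot: [2.132, 2.307, 0.0]
wrist_force: [-1.8, -1.3, 4.1]
finger_gap: 0.15
finger_force: 45.0
```

>>> {"name": "servo_tool", "arguments": {
  "offset": [
    [0,0,-0.2],
    [0,0,0],
    [0,0,0],
    [0,0,0],
    [0,0,0],
    [0,0,0],
    [0,0,0],
    [0,0,0],
    [0,0,0],
    [0,0,0]
  ],
  "angular": [
    [0,0,0],
    [0,0,0],
    [0,0,0],
    [0,0,0],
    [0,0,0],
    [0,0,0],
    [0,0,0],
    [0,0,0],
    [0,0,0],
    [0,0,0]
  ],
  "grip": [-1,-0.68,-0.64,-0.6,-0.5,-0.4,-0.2,0,0.2,0.2]
}}

```text
t: 29.75
ee_pos: [0.5391, 0.2919, 0.1201]
tcp_rot: [2.132, 2.307, -0.0]
wrist_force: [0.4, -0.5, 0.3]
finger_gap: 0.595
finger_force: 0.0
```

>>> {"name": "servo_tool", "arguments": {
  "offset": [
    [0,0,-4],
    [0,0,-8],
    [0,0,-12],
    [0,0,-15],
    [0,0,-18],
    [0,0,-18],
    [0,0,-18],
    [0,0,-10],
    [0,0,-5],
    [0,0,0]
  ],
  "angular": [
    [0,0,0],
    [0,0,0],
    [0,0,0],
    [0,0,0],
    [0,0,0],
    [0,0,0],
    [0,0,0],
    [0,0,0],
    [0,0,0],
    [0,0,0]
  ],
  "grip": [0.2,0.2,0.2,0.2,0.2,0.2,0.2,0.2,0.2,0.2]
}}

```text
t: 30.75
ee_pos: [0.5393, 0.2921, 0.229]
tcp_rot: [2.132, 2.307, 0.002]
wrist_force: [-0.5, -0.8, -0.4]
finger_gap: 0.598
finger_force: 0.0
```

```bash
python3 -c "
from h import *
info()
for c in('scene','top'): cv2.imwrite(f'pics/{c}6.png',cv2.cvtColor(vision.capture(c),cv2.COLOR_RGB2BGR))
sc=cv2.imread('pics/scene6.png')[160:300,300:500]
t=cv2.imread('pics/top6.png')[130:270,130:330]
cv2.imwrite('pics/n.png',np.hstack([cv2.resize(x,(400,280),interpolation=2) for x in(sc,t)]))
"
```

```text
t 30.75
joint_positions [0.4939 0.3214 1.6455 0.     1.1735 0.4149]
ee_pos [0.5393 0.2921 0.229 ]
tcp_rot [2.1317e+00 2.3071e+00 1.8000e-03]
wrist_force [-0.4866 -0.8224 -0.3766]
wrist_torque [-0.0483  0.0766  0.0478]
finger_gap 0.5978
finger_force 0.0
toolx deg 94.53 tilt [ 1.1e-03  6.0e-04 -1.0e+00]
```

View pics/n.png

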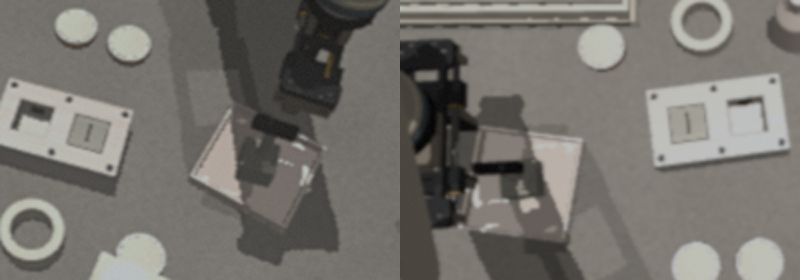

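The insert stands upright in the middle of the tray (scene crop (260,160), top (522,180)) with the puller screwed in. The pocket is empty, the blank is in place, and the gripper is clear. Handing in.

```bash
python3 -c "
from h import *
print(workorder.job_done())"
```

```text
the job is handed in; nothing more can be done
None
```

The job is handed in at about 31 s: the puller is screwed in snug (about 0.33 N·m, one reading 0.44, above the 0.2–0.3 target but under 0.5), the insert stands upright in the middle of the tray, the blank is untouched, and the purple and yellow decoys toppled during my first move, though I felt no contact.

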